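# Bolt the channel into the welding jig

### The job

Set the short steel channel down into the nest of the welding jig, web side up and flat on the plate. Then lift the jig's bolt handle, slide the bolt across over the channel, and turn the handle fully down into the notch of the keeper rail so the channel is locked in; let go of everything. The keeper was bolted on by hand, so feel along it for its notch.

Things in the scene. Friction and masses are not known exactly. Their poses are not given: they have to be found in the camera images.
- channel_center (a point): Centre, half-way up, of the short U-section steel channel, about 0.4 kg: 120 mm long (its x), 50 mm wide over the flanges (its y), 34 mm high, 4 mm walls; it starts loose on the table, flanges down, web (flat back) on top. The other channel in sight, 200 mm long, is not for this job. Either way round is right.
- nest (a point): Point of the fixed jig where the channel's centre belongs, 25 mm above the table (plate top 8 mm). Channel lies along its x with 4 mm play all round. y: bolt's sliding direction. Low aluminium blocks bound it: one at each end; two by each long side (tops 24 mm over the table), leaving the middle 68 mm of each side free for a finger.
- axis (a point): Fixed point of the jig on the bolt rod's centre line, 55 mm above the table, where the handle is at travel 0. y: along the rod, as the bolt slides across; x: towards the keeper rail, where the handle goes down; z up. The rod runs in two steel guide blocks (50 mm wide, tops 76 mm over the table) at y -45 to -20 and +115 to +135 mm.
- bolt (a joint): Bolt travel in m: 0 withdrawn, 0.1 fully across, growing along y of point axis; about 3 N of friction; starts below 0.006. The 16 mm rod passes 5 mm over the seated channel; withdrawn, its nose ends 29 to 35 mm short of the channel's side. The keeper's notch stands at a travel somewhere from 0.060 to 0.090: to be seen or felt.
- handle (a joint): Handle's angle about the rod: 0 upright, 1.57 level, down towards x of point axis; limit 1.58. Stays where left (0.08 N m). Starts nearly down just before the near end of the rail, and must be lifted (below 0.95) to slide. Pressed on the rail beside the notch it stops at about 1.1. Lying down short of the rail is not locked.
- knob (a point): Centre of the 30 mm black ball at the handle's end, 85 mm from the rod's centre line; shank 10 mm thick. The ball can be pinched across y and turns in the grip. The keeper rail it passes over is steel, parallel to the rod, 36 to 46 mm from the rod's centre line, top 68 mm over the table, 84 mm long, with a 16 mm notch at mid-length.

How it is judged (in metres and radians):
On the way, in this order (a step that is already met when the one before it is completed fails the run):
1. the channel lies flat in the nest, let go (x of channel_center in the frame of nest between -0.007 and 0.007 m and y of channel_center in the frame of nest between -0.007 and 0.007 m and z of channel_center in the frame of nest between -0.004 and 0.004 m and contact force between channel and the fingers below 0.1 N), for 0.2 s.
2. the bolt is slid across over the channel (value of joint bolt above 0.054 m), for 0.1 s.
At the end, for the whole second after the job is handed in: The channel rests flat, web up, in the nest (centre within 7 mm sideways, 4 mm in height; level to 0.06 rad, in line to 0.12 rad); the bolt is across by over 54 mm and its handle is down in the keeper notch, beyond 1.4 rad; nothing is held (x of channel_center in the frame of nest between -0.007 and 0.007 m and y of channel_center in the frame of nest between -0.007 and 0.007 m and z of channel_center in the frame of nest between -0.004 and 0.004 m and angle between channel_center's own z axis and vertical below 0.06 rad and angle between the x axis of channel_center and the x axis of nest, either way round below 0.12 rad and value of joint bolt above 0.054 m and value of joint handle above 1.4 rad and linear speed of channel below 0.02 m/s); the robot touches nothing.
It also fails if it takes over 53 s, if anything falls off the work surface, if the arm or the gripper's body presses on something with over 40 N, if the wrist force passes 120 N, or if a joint passes its speed limit or range.

### The arm

A 6-joint arm with a two-finger parallel gripper is mounted at the origin on the work surface. World frame = base frame: x ahead of the robot, y to its left, z up, the work surface at z = 0. Lengths are in m, angles in degrees, forces in N, time in s.
With the tool pointing down it reaches from about 0.375 to 0.9 m from the base axis. Payload 3.1 kg.
Tool frame: the origin (TCP) lies at the very end of the fingers, on their centre line; the grasp point (between the pads) lies 19 mm behind it; z points along the fingers, y is the line along which they close (so a half turn about z gives the same grasp; the last joint's range is limited). The gripper opens to 87 mm and grips with 3 to 60 N. Pads are 19 mm wide; open, the fingers measure 117 mm over their backs; the gripper's body (75 mm by 190 mm) begins 51 mm behind the grasp point.
Start: joints at [-79.211, 30.224, 82.088, -0, 67.689, -10.227], TCP at [0.224, -0.583, 0.223] pointing down, gripper open.
Joint ranges: [-176.69, 176.69], [-43.24, 126.21], [12.49, 139.97], [-82, 262], [0, 151.66], [-163.58, 163.58]. Speed limits (degrees/s): [159.86, 159.86, 180, 180, 180, 180].

### API

Orientations are given as a 3x3 rotation matrix whose columns are the frame's x, y, z axes.
In Python, from rig import bot, imaging gives the robot as it stands.
- The arm moves only by the tool drive_tool, never from a script. Its argument "deltas" is text: rows parted by semicolons, each of 5 numbers parted by spaces: the finger opening in mm, from 0 to 87, then the shift along the world's x, y, z in mm, then the turn about the world's z in rad. In form: jaw dx dy dz twist; .... A call has 1 to 12 rows; each row is the pose to reach, as a shift and turn from the pose commanded when the call began; what a row does not reach only later rows make up. A row lasts 1/10 s, in which the tool goes at most 50 mm and 8.59 degrees, less where a joint would pass 70% of its speed; a pose out of reach is approached as far as the arm can. A call with a gripper value outside its range is refused whole. The fingers move at their own pace and stop on an object; the grip force is fixed at half the most. Time passes only in rows, so rows that repeat a pose let the fingers close. It gives the time, the measured TCP pose, the force, the opening and the grip force at its end, in the units of the state.
- bot.read_state(): the state, without advancing time (a new reading comes with each control period).
- imaging.capture(name): name is "scene" or "top" or "wrist"; returns the picture (400x640x3 uint8, red, green, blue); there is no depth.
- imaging.camera_model(name): a dict with "fx", "fy", "cx", "cy" (pixels), "dist" ([k1, k2, p1, p2, k3] as OpenCV has them; the pictures are not rectified), "T" (4x4, takes a point from camera to world coordinates). Camera axes: x right, y down, z forward; pixel columns grow to the right and rows downward; lengths in m; the calibration is good to about 2 mm. A picture is of the moment at which its call begins: read the wrist's pose just before it. camera_model takes no time and is no camera call; for the wrist camera it gives the pose at the moment of the call.
- bot.hand_in(): hands the job in; it is judged then, once.
The state is a dict: "time_s": time; "joint_positions": joint angles; "qvel": joint speeds; "tau": joint torques, N m; "position": TCP position; "tcp_rot": TCP orientation; "force": force on the tool from outside, world axes, zero at the start; "moment": the same for the moment, N m; "opening": opening from 0.0 (shut) to 1.0 (fully open); "grasp_force": force on a finger pad.
Only numpy, scipy, OpenCV 4.12 (cv2) and the standard library are available. Lean on these libraries where they do the work, as an engineer would, in place of code of your own. Each camera call takes 0.05 s, during which the arm holds its last target. There are 200 camera calls.

## Working session

There is one attempt and no reset: what is moved stays moved. The work goes in short steps, Python scripts to look and compute and a tool call to move; the robot and the scene stay as the last step left them, time stands still between calls to the robot, and variables do not carry over. Pictures are saved under pics/ and viewed, at most 10 in all, crops included, and the job is handed in when it is done.

Besides the shell and the picture viewer there is one more tool, called by a JSON object that holds its "op" and its "data", one argument or row to a line. drive_tool: Moves the arm, as the interface text tells. Its arguments: {"type":"object","properties":{"deltas":{"type":"string"}},"required":["deltas"]}

```bash
mkdir -p pics
cat > h.py <<'E'
import numpy as np, cv2
from rig import bot, imaging
def px2w(cam,pts,z,m=None):
    m=m or imaging.camera_model(cam)
    K=np.array([[m['fx'],0,m['cx']],[0,m['fy'],m['cy']],[0,0,1.]])
    u=cv2.undistortPoints(np.array(pts,float).reshape(-1,1,2),K,np.array(m['dist']))[:,0]
    T=np.array(m['T']); d=np.c_[u,np.ones(len(u))]@T[:3,:3].T; o=T[:3,3]
    z=np.broadcast_to(z,len(u))
    return o+d*((z-o[2])/d[:,2])[:,None]
def w2px(cam,P,m=None):
    m=m or imaging.camera_model(cam)
    K=np.array([[m['fx'],0,m['cx']],[0,m['fy'],m['cy']],[0,0,1.]])
    Ti=np.linalg.inv(np.array(m['T']))
    return cv2.projectPoints(np.array(P,float).reshape(-1,1,3),cv2.Rodrigues(Ti[:3,:3])[0],Ti[:3,3],K,np.array(m['dist']))[0][:,0]
def snap(cam,fn):
    im=imaging.capture(cam); cv2.imwrite('pics/'+fn,im[:,:,::-1]); return im
E
python3 - <<'E'
from h import *
a=snap('scene','s0.png');b=snap('top','t0.png')
for c in('scene','top'):
    m=imaging.camera_model(c);print(c,m['fx'],np.round(m['T'],3).tolist())
s=bot.read_state();print(s['position'],s['tcp_rot'],s['force'],s['opening'])
E
```

```text
scene 454.10218515907576 [[-0.03, 0.864, -0.503, 0.944], [1.0, 0.027, -0.013, 0.083], [0.002, -0.503, -0.864, 0.812], [0.0, 0.0, 0.0, 1.0]]
top 433.09711734421336 [[-0.02, -0.985, 0.172, 0.415], [-1.0, 0.021, 0.006, 0.08], [-0.009, -0.172, -0.985, 0.88], [0.0, 0.0, 0.0, 1.0]]
[ 0.22405199 -0.58275127  0.22166515] [[ 9.33469882e-01  3.58655605e-01 -3.69658502e-04]
 [ 3.58655629e-01 -9.33467960e-01  1.92561973e-03]
 [ 3.45569944e-04 -1.93008813e-03 -9.99998078e-01]] [0.26022581 0.55404345 0.47640437] 0.9998665157954763
```

View pics/t0.png

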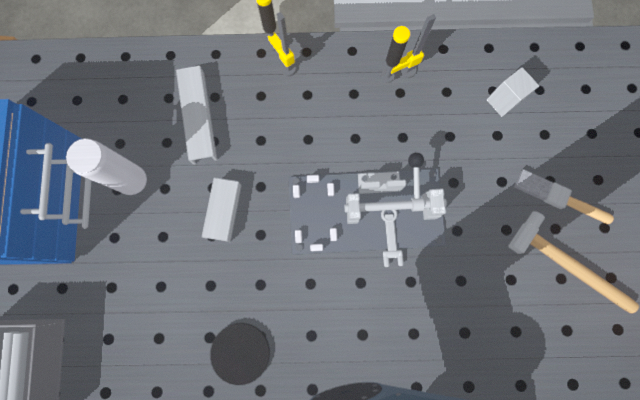

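View pics/s0.png

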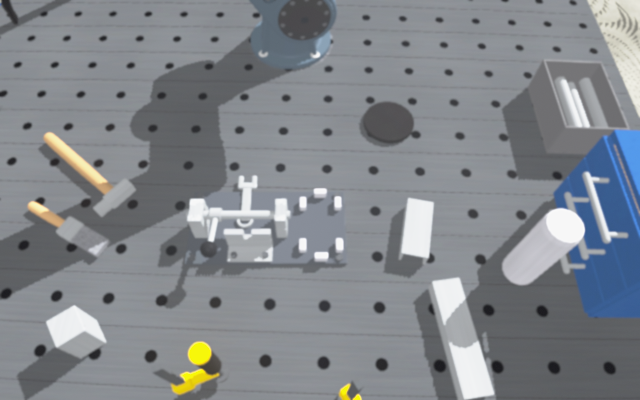

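Top view: the short channel is at about (222,209), the nest centre at about (315,213), the rod along row ~205 and the knob at (416,160). Image left is world +y and image up is +x. I'll zoom in for corners.

Run:
```python
from h import *
im=cv2.imread('pics/t0.png')[145:275,195:455]
cv2.imwrite('pics/t0z.png',cv2.resize(im,None,fx=3,fy=3,interpolation=cv2.INTER_CUBIC))
```

```text
(no output)
```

View pics/t0z.png

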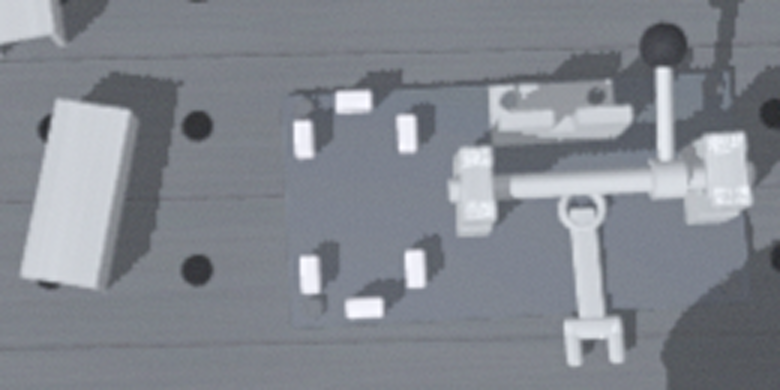

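Run:
```python
from h import *
def Z(p): return np.array(p,float)/3+[195,145]
def show(n,p,z): print(n,(px2w('top',Z(p),z)*1000).round(1).tolist())
show('chan',[(57,98),(136,112),(104,290),(22,276)],.034)
show('ends',[(353,101),(364,308)],.024)
show('sideblk',[(304,138),(407,133),(310,274),(416,268)],.024)
show('guides top',[(475,158),(726,144)],.076)
show('rod ends',[(515,186),(650,181)],.063)
show('rail',[(490,132),(632,115),(565,125)],.068)
show('knob',[(663,45)]*3,[.055,.065,.08])
show('collar',[(668,180)],.066)
```

```text
chan [[612.8, 286.5, 34.0], [602.1, 233.4, 34.0], [483.9, 253.1, 34.0], [494.1, 307.0, 34.0]]
ends [[608.6, 88.6, 24.0], [469.4, 84.0, 24.0]]
sideblk [[583.9, 122.0, 24.0], [585.8, 52.7, 24.0], [492.4, 119.2, 24.0], [495.0, 49.2, 24.0]]
guides top [[558.5, 12.1, 76.0], [564.1, -146.0, 76.0]]
rod ends [[542.2, -13.8, 63.0], [543.6, -99.7, 63.0]]
rail [[576.6, 1.3, 68.0], [585.7, -89.6, 68.0], [580.1, -46.6, 68.0]]
knob [[634.7, -115.2, 55.0], [632.1, -112.9, 65.0], [628.1, -109.3, 80.0]]
collar [[543.5, -110.5, 66.0]]
```

{"op": "drive_tool", "data": {
  "deltas": "87 16 47 0 -0.14; 87 32 94 0 -0.28; 87 48 140 0 -0.42; 87 65 187 0 -0.538; 87 81 234 0 -0.538; 87 97 280 0 -0.538; 87 114 327 0 -0.538; 87 131 374 0 -0.538; 87 148 421 0 -0.538; 87 164 467 0 -0.538; 87 181 514 0 -0.538; 87 198 560 0 -0.538"
}}

```text
time_s: 1.3
position: [0.4223, -0.0213, 0.2225]
tcp_rot: [[0.985, -0.17, -0.0], [-0.17, -0.985, -0.0], [-0.0, 0.0, -1.0]]
force: [0.8, -1.0, 0.4]
opening: 1.0
grasp_force: 0.0
```

{"op": "drive_tool", "data": {
  "deltas": "87 20 45 0 0; 87 40 91 0 0; 87 60 137 0 0; 87 80 183 0 0; 87 100 229 0 0; 87 118 270 -20 0; 87 127 293 -42 0; 87 127 293 -42 0"
}}

```text
time_s: 2.1
position: [0.5477, 0.2721, 0.1768]
tcp_rot: [[0.986, -0.167, -0.005], [-0.167, -0.986, -0.001], [-0.005, 0.002, -1.0]]
force: [-1.3, -0.1, 0.5]
opening: 1.002
grasp_force: 0.0
```

Run:
```python
from h import *
m=imaging.camera_model('wrist');s=bot.read_state();print(s['position'],s['force'],np.round(m['T'],3).tolist(),m['fx'])
snap('wrist','w1.png')
c=np.array([549.2,272.1]);a=np.radians(-9.8);u=np.array([np.cos(a),np.sin(a)]);v=np.array([-u[1],u[0]])
print(w2px('wrist',[[*((c+i*60*u+j*25*v)/1000),.034] for i in(-1,1) for j in(-1,1)],m).round())
```

```text
[0.54770601 0.27210424 0.17684277] [-1.2822483  -0.10820345  0.45931668] [[-0.167, -0.94, -0.299, 0.63], [-0.986, 0.159, 0.049, 0.259], [0.001, 0.303, -0.953, 0.339], [0.0, 0.0, 0.0, 1.0]] 346.7951982520199
[[346. 244.]
 [294. 244.]
 [350. 116.]
 [292. 116.]]
```

View pics/w1.png

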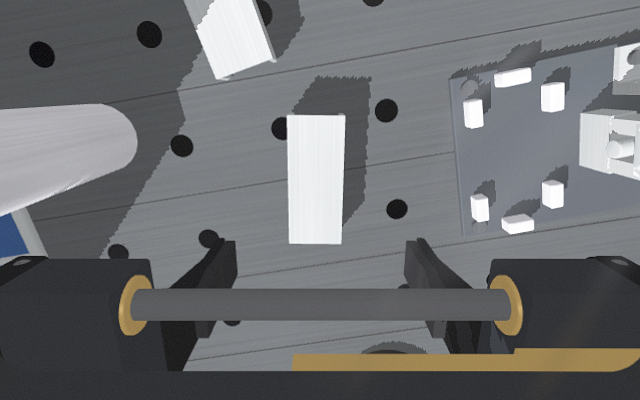

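The wrist view puts the channel's top corners at (288,115), (345,115), (341,244) and (290,244), about 4 px left of my prediction. The nest blocks are also visible, with ends at (513,77) and (517,225).

Run:
```python
from h import *
f=lambda p,z:print((px2w('wrist',p,z)*1000).round(1).tolist())
f([(288,115),(345,115),(341,244),(290,244)],.034)
f([(513,77),(517,224)],.024)
f([(473,110),(553,93),(480,206),(553,192)],.024)
```

```text
[[613.5, 287.9, 34.0], [605.3, 239.5, 34.0], [485.8, 261.1, 34.0], [494.1, 309.7, 34.0]]
[[611.6, 91.9, 24.0], [473.3, 88.2, 24.0]]
[[589.7, 126.7, 24.0], [592.4, 57.7, 24.0], [498.2, 123.3, 24.0], [500.7, 54.7, 24.0]]
```

{"op": "drive_tool", "data": {
  "deltas": "87 1 2 -40 0; 87 1 2 -80 0; 87 1 2 -120 0; 87 1 2 -150 0; 87 1 2 -165 0; 87 1 2 -165 0; 40 1 2 -165 0; 40 1 2 -165 0; 40 1 2 -165 0; 40 1 2 -165 0; 40 1 2 -165 0; 40 1 2 -165 0"
}}

```text
time_s: 3.35
position: [0.5511, 0.2728, 0.0165]
tcp_rot: [[0.985, -0.171, 0.003], [-0.171, -0.985, 0.002], [0.002, -0.003, -1.0]]
force: [-0.4, 3.7, 4.2]
opening: 0.569
grasp_force: 30.0
```

{"op": "drive_tool", "data": {
  "deltas": "40 0 0 40 0; 40 0 0 80 0.05; 40 -3 -30 120 0.1; 40 -6 -70 130 0.15; 40 -10 -95 130 0.205; 40 -10 -95 130 0.205; 40 -10 -95 130 0.205"
}}

```text
time_s: 4.05
position: [0.539, 0.1759, 0.1447]
tcp_rot: [[0.999, 0.032, -0.003], [0.032, -0.999, -0.0], [-0.003, 0.0, -1.0]]
force: [0.4, 0.4, -4.6]
opening: 0.57
grasp_force: 30.0
```

Run:
```python
from h import *
m=imaging.camera_model('wrist');s=bot.read_state();print(s['position'],s['tcp_rot'][:,0],s['opening'],s['qvel'].max() if hasattr(s['qvel'],'max') else s['qvel'])
snap('wrist','w2.png')
np.save('m2.npy',m,allow_pickle=True)
```

```text
[0.53903135 0.17586729 0.14465959] [ 0.99948723  0.03189728 -0.0027987 ] 0.5704512189260177 1.5010849880959694
```

View pics/w2.png

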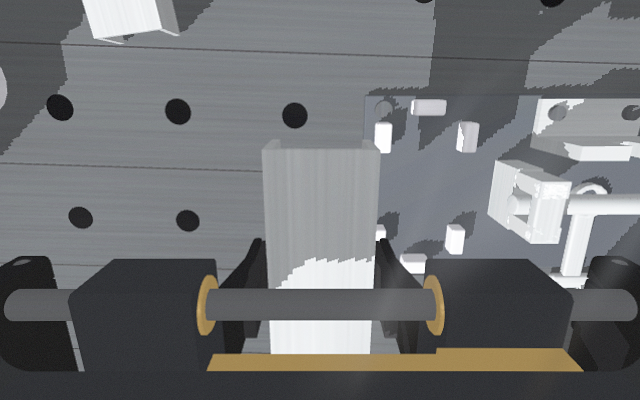

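The held channel's far edge runs (263,150) to (380,150). The nest blocks show at (428,104), (384,134), (467,135), (456,238) and, partly hidden, (412,263).

Run:
```python
from h import *
m=np.load('m2.npy',allow_pickle=True).item()
f=lambda p,z:print((px2w('wrist',p,z,m)*1000).round(1).tolist())
f([(428,104),(412,261)],.024)
f([(383,134),(468,134),(455,237)],.024)
f([(263,150),(380,150)],[.1636]*2)
c=np.array([539.03,175.87])+np.array([-1.5,0]);a=np.radians(1.8);u=np.array([np.cos(a),np.sin(a)]);v=np.array([-u[1],u[0]])
print(w2px('wrist',[[*((c+i*60*u+j*25*v)/1000),z] for z in (.163,.133) for i in(-1,1) for j in(-1,1)],m).round())
c=np.array([541,87])
print(w2px('wrist',[[*((c+i*u+j*v)/1000),.024] for i,j in((70,0),(-70,0),(46,35),(46,-35),(-46,-35))],m).round())
cv2.imwrite('pics/w2z.png',cv2.resize(cv2.imread('pics/w2.png')[80:290,355:555],None,fx=3.8,fy=2.85,interpolation=cv2.INTER_CUBIC))
```

```text
[[614.1, 94.2, 24.0], [476.9, 91.4, 24.0]]
[[589.7, 127.5, 24.0], [591.8, 59.0, 24.0], [501.6, 56.1, 24.0]]
[[597.6, 202.2, 163.6], [599.2, 153.7, 163.6]]
[[369. 381.]
 [273. 381.]
 [382. 152.]
 [262. 152.]
 [363. 341.]
 [280. 341.]
 [372. 142.]
 [272. 142.]]
[[434. 108.]
 [419. 267.]
 [388. 139.]
 [474. 139.]
 [460. 243.]]
```

View pics/w2z.png

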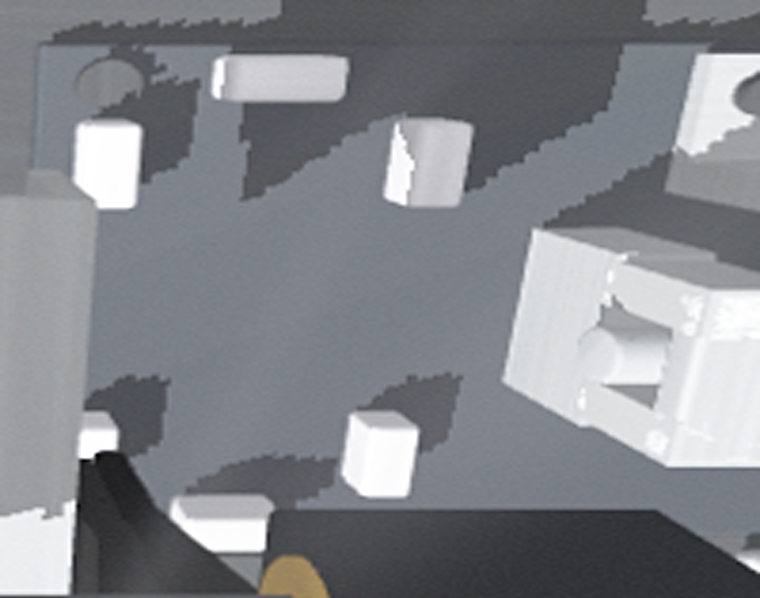

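{"op": "drive_tool", "data": {
  "deltas": "40 1 -45 0 0; 40 2 -89 0 0; 40 2 -89 -45 0; 40 2 -89 -85 0; 40 2 -89 -85 0; 40 2 -89 -85 0; 40 2 -89 -85 0"
}}

```text
time_s: 4.8
position: [0.544, 0.0884, 0.0622]
tcp_rot: [[0.999, 0.035, 0.004], [0.035, -0.999, -0.0], [0.004, 0.0, -1.0]]
force: [-0.6, -1.2, -3.9]
opening: 0.57
grasp_force: 30.0
```

{"op": "drive_tool", "data": {
  "deltas": "40 -2 -1 0 0; 40 -2 -1 -10 0; 40 -2 -1 -17 0; 40 -2 -1 -21 0; 40 -2 -1 -24 0; 40 -2 -1 -26 0; 40 -2 -1 -26 0; 40 -2 -1 -26 0"
}}

```text
time_s: 5.6
position: [0.5402, 0.0866, 0.0345]
tcp_rot: [[0.999, 0.034, 0.0], [0.034, -0.999, 0.0], [0.0, -0.0, -1.0]]
force: [0.8, 1.6, -5.0]
opening: 0.572
grasp_force: 30.0
```

{"op": "drive_tool", "data": {
  "deltas": "40 1 0 -4 0; 40 1 0 -7 0; 40 1 0 -9 0; 40 1 0 -10 0; 40 1 0 -11 0; 40 1 0 -11 0"
}}

```text
time_s: 6.2
position: [0.5409, 0.0866, 0.0245]
tcp_rot: [[0.999, 0.034, -0.0], [0.034, -0.999, 0.0], [-0.0, -0.0, -1.0]]
force: [-2.3, -0.2, 3.8]
opening: 0.569
grasp_force: 30.0
```

{"op": "drive_tool", "data": {
  "deltas": "62 0 0 0 0; 62 0 0 0 0; 62 0 0 0 0; 62 0 0 40 0; 62 0 0 90 0; 62 0 0 140 0; 62 20 -45 165 0; 62 30 -90 165 0; 62 40 -135 165 0; 62 40 -155 165 0; 62 40 -155 165 0; 62 40 -155 165 0"
}}

```text
time_s: 7.4
position: [0.5808, -0.0684, 0.1882]
tcp_rot: [[0.999, 0.033, -0.001], [0.033, -0.999, 0.001], [-0.001, -0.001, -1.0]]
force: [0.2, 0.5, 0.9]
opening: 0.711
grasp_force: 0.0
```

Run:
```python
from h import *
m=imaging.camera_model('wrist');s=bot.read_state();print(s['position'],s['tcp_rot'][:,0],s['opening'])
snap('wrist','w3.png')
np.save('m3.npy',m,allow_pickle=True)
```

```text
[ 0.58079262 -0.06841891  0.18823909] [ 9.99471360e-01  3.25037519e-02 -7.11802001e-04] 0.7105004475313164
```

View pics/w3.png

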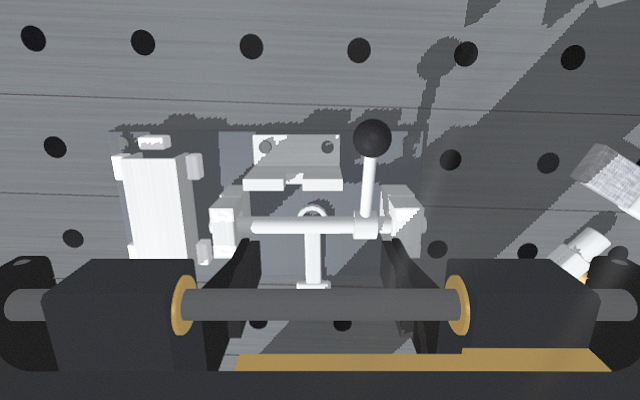

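The wrist view shows the channel seated between the blocks, the knob at (372,138), the shank root at (367,225), and the rail from (243,180) to (343,180) with its notch near (293,180).

Run:
```python
from h import *
m=np.load('m3.npy',allow_pickle=True).item()
f=lambda n,p,z:print(n,(px2w('wrist',p,z,m)*1000).round(1).tolist())
f('rail',[(243,179),(343,179),(293,179)],.068)
f('ball',[(372,138)]*3,[.055,.065,.075])
f('collar',[(367,225),(367,213)],.06)
f('chan',[(124,159),(180,156)],.042)
g=cv2.cvtColor(cv2.imread('pics/w3.png'),cv2.COLOR_BGR2GRAY)
for r in range(164,194,2): print(r,g[r,238:350:4])
```

```text
rail [[590.7, -2.4, 68.0], [593.4, -86.2, 68.0], [592.0, -44.3, 68.0]]
ball [[626.7, -109.9, 55.0], [627.9, -108.3, 65.0], [629.2, -106.8, 75.0]]
collar [[549.6, -110.6, 60.0], [561.1, -109.8, 60.0]]
chan [[598.9, 109.6, 42.0], [603.4, 59.1, 42.0]]
164 [133 135 130 134 183 166 166 167 168 166 167 165 166 167 167 166 167 166
 169 167 167 169 169 166 169 165  85  84]
166 [135 134 134 110 135 150 153 155 152 153 151 151 150 152 151 150 151 150
 150 149 150 152 151 154 151 152  85  81]
168 [133 132 113  79 151 151 150 149 151 151 152 150 150 148 150 149 150 150
 152 151 152 150 148 150 152 152  87  86]
170 [134 134  80 124 151 149 152 152 153 150 152 152 151 150 152 151 153 151
 152 152 152 154 151 152 154 152  82  83]
172 [133 138  80 152 151 151 150 146 149 147 147 148 151 152 154 152 160 148
 148 151 151 151 149 150 152 154  81  85]
174 [135 112 105 152 150 150 149 148 149 149 147 149 162 161 162 228 242 150
 148 148 148 150 149 150 152 151  81  84]
176 [125  80 153 151 151 150 149 152 148 151 150 150 160 160 155 242 236 150
 150 149 151 152 152 150 150 149 108  83]
178 [105 100 162 1
[... 233 characters left out ...]
242 242 242 241 242 243 241 242 242 239 238 245 244 245 244 242
 242 242 243 242 241 242 242 242 238 112]
184 [100 142 241 242 243 241 242 242 243 242 242 239 117 133 135 133 218 243
 243 242 242 243 242 242 241 241 235 135]
186 [151 173 242 242 242 241 243 242 242 242 242 242  81  81  83  81 201 243
 242 242 241 242 242 242 242 242 236 133]
188 [151 168 243 243 243 243 243 243 242 243 243 243  82  87  81  90 200 243
 242 243 242 243 242 242 242 242 235 133]
190 [151 159 226 214 215 218 217 217 215 218 217 214  85  84  90 138 175 225
 225 224 224 225 226 225 225 223 208 133]
192 [151 153 143  76  80  77  80  79  79  81  81  79  82  81 121 137 138 134
 133 133 132 132 134 132 133 130 131 133]
```

{"op": "drive_tool", "data": {
  "deltas": "87 24 -21 -20 0; 87 48 -42 -60 0; 87 48 -42 -100 0; 87 48 -42 -130 0; 87 48 -42 -142 0; 87 48 -42 -142 0; 87 48 -42 -142 0; 15 48 -42 -142 0; 15 48 -42 -142 0; 15 48 -42 -142 0; 15 48 -42 -142 0; 15 48 -42 -142 0"
}}

```text
time_s: 8.65
position: [0.6293, -0.1105, 0.0469]
tcp_rot: [[0.999, 0.034, 0.001], [0.034, -0.999, -0.0], [0.001, 0.0, -1.0]]
force: [0.6, -0.1, -0.1]
opening: 0.632
grasp_force: 0.0
```

{"op": "drive_tool", "data": {
  "deltas": "15 0 0 0 0; 15 0 0 0 0; 15 0 0 0 0; 15 0 0 0 0; 15 0 0 0 0"
}}

```text
time_s: 9.15
position: [0.629, -0.1084, 0.0464]
tcp_rot: [[0.999, 0.033, -0.001], [0.033, -0.999, 0.003], [-0.0, -0.003, -1.0]]
force: [1.2, 6.5, 1.1]
opening: 0.314
grasp_force: 29.7
```

Run:
```python
from h import *
im=cv2.imread('pics/s0.png').max(2)[230:270,190:230]
mm=cv2.connectedComponentsWithStats((im<60).astype(np.uint8));print(mm[2],mm[3]+[190,230])
c=mm[3][1+mm[2][1:,4].argmax()]+[190,230]
z=np.array([.055,.065,.075,.085]);print((px2w('scene',[c]*4,z)*1000).round(1))
g=cv2.imread('pics/t0.png').max(2)[145:178,400:432]
mm=cv2.connectedComponentsWithStats((g<60).astype(np.uint8));c=mm[3][1+mm[2][1:,4].argmax()]+[400,145];print(mm[2],c);print((px2w('top',[c]*4,z)*1000).round(1))
```

```text
[[   0    0   40   40 1600]] [[209.5 249.5]]Traceback (most recent call last):
  File "<stdin>", line 4, in <module>
ValueError: attempt to get argmax of an empty sequence
```

Run:
```python
from h import *
z=np.array([.055,.065,.075,.085])
for cam,f,b in(('scene','s0',(190,230,230,270)),('top','t0',(400,145,432,175)),('wrist','w3',(350,115,395,162))):
    im=cv2.imread(f'pics/{f}.png').max(2)[b[1]:b[3],b[0]:b[2]]
    mm=cv2.connectedComponentsWithStats((im<im.min()+22).astype(np.uint8));i=1+mm[2][1:,4].argmax()
    c=mm[3][i]+[b[0],b[1]];print(cam,im.min(),mm[2][i],c)
    m=np.load('m3.npy',allow_pickle=True).item() if cam=='wrist' else None
    print((px2w(cam,[c]*4,z,m)*1000).round(1).tolist())
```

```text
scene 69 [ 10  12  16  16 173] [207.50867052 249.69364162]
[[619.1, -114.5, 55.0], [623.4, -111.9, 65.0], [627.7, -109.3, 75.0], [632.0, -106.7, 85.0]]
top 58 [  9   8  15  14 126] [416.52380952 159.01587302]
[[636.7, -116.4, 55.0], [634.0, -114.0, 65.0], [631.3, -111.6, 75.0], [628.6, -109.2, 85.0]]
wrist 33 [  4   4  37  37 498] [377.18674699 131.3875502 ]
[[632.3, -113.8, 55.0], [633.4, -112.1, 65.0], [634.4, -110.5, 75.0], [635.5, -108.9, 85.0]]
```

{"op": "drive_tool", "data": {
  "deltas": "45 0 0 0 0; 45 0 0 0 0; 45 0 0 13 0; 45 0 0 13 0; 15 0 0 13 0; 15 0 0 13 0; 15 0 0 13 0; 15 0 0 13 0; 15 0 0 13 0"
}}

```text
time_s: 10.05
position: [0.6291, -0.1084, 0.0593]
tcp_rot: [[0.999, 0.033, -0.0], [0.033, -0.999, 0.003], [-0.0, -0.003, -1.0]]
force: [1.4, 4.2, 1.0]
opening: 0.327
grasp_force: 30.0
```

{"op": "drive_tool", "data": {
  "deltas": "15 -3 0 8 0; 15 -6 0 15 0; 15 -10 0 21 0; 15 -14 -1 27 0; 15 -18 -1 32 0; 15 -22 -1 37 0; 15 -26 -1 41 0; 15 -26 -1 41 0; 15 -26 -1 41 0"
}}

```text
time_s: 10.95
position: [0.6011, -0.1094, 0.0997]
tcp_rot: [[0.999, 0.033, -0.004], [0.033, -0.999, 0.004], [-0.004, -0.004, -1.0]]
force: [-1.6, 5.2, -1.2]
opening: 0.317
grasp_force: 30.0
```

Run:
```python
from h import *
a=imaging.capture('scene')[170:290,150:300];b=imaging.capture('top')[130:250,330:480]
o=np.hstack([cv2.resize(x,None,fx=2.66,fy=2.66,interpolation=cv2.INTER_CUBIC) for x in(a,b)])
cv2.imwrite('pics/g1.png',o[:,:,::-1])
```

```text
(no output)
```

View pics/g1.png

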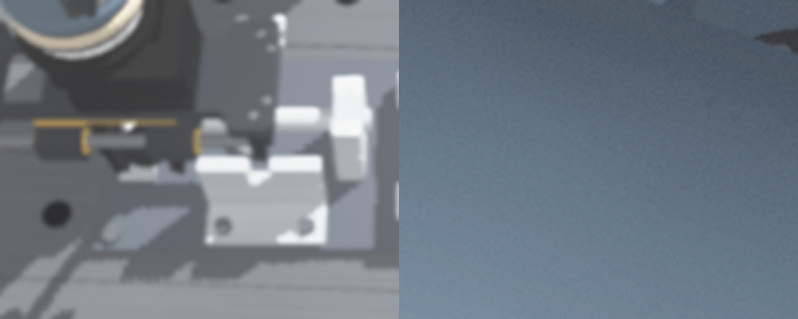

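The arm hides the knob in both views. The opening stays at about 28 mm with grip force, so the ball is held. I'll slide it.

{"op": "drive_tool", "data": {
  "deltas": "15 0 8 0 0; 15 -1 16 0 0; 15 -1 24 0 0; 15 -1 32 0 0; 15 -1 40 0 0; 15 -1 40 0 0"
}}

```text
time_s: 11.65
position: [0.6, -0.0694, 0.0996]
tcp_rot: [[0.999, 0.035, -0.005], [0.035, -0.999, 0.002], [-0.005, -0.002, -1.0]]
force: [-4.7, 1.4, -6.9]
opening: 0.32
grasp_force: 30.0
```

{"op": "drive_tool", "data": {
  "deltas": "15 0 8 -2 0; 15 -1 16 -2 0; 15 -1 24 -2 0; 15 -1 24 -2 0; 15 -1 24 -2 0"
}}

```text
time_s: 12.15
position: [0.6007, -0.0458, 0.0984]
tcp_rot: [[0.999, 0.034, -0.001], [0.034, -0.999, 0.002], [-0.001, -0.002, -1.0]]
force: [-3.2, 3.2, -6.8]
opening: 0.317
grasp_force: 30.0
```

{"op": "drive_tool", "data": {
  "deltas": "15 6 0 -6 0; 15 11 0 -12 0; 15 16 1 -18 0; 15 20 1 -25 0; 15 23 1 -31 0; 15 25 1 -36 0; 15 25 1 -36 0"
}}

```text
time_s: 12.85
position: [0.6261, -0.0456, 0.0622]
tcp_rot: [[0.999, 0.033, -0.001], [0.033, -0.999, 0.002], [-0.001, -0.002, -1.0]]
force: [-4.1, 1.9, -1.9]
opening: 0.321
grasp_force: 30.0
```

{"op": "drive_tool", "data": {
  "deltas": "15 2 0 -6 0; 15 3 0 -12 0; 15 4 0 -18 0; 15 4 0 -23 0; 15 4 0 -27 0; 15 4 0 -27 0"
}}

```text
time_s: 13.45
position: [0.6318, -0.0463, 0.0355]
tcp_rot: [[0.999, 0.033, 0.003], [0.033, -0.999, 0.0], [0.003, 0.0, -1.0]]
force: [1.9, 4.1, -1.2]
opening: 0.316
grasp_force: 29.8
```

{"op": "drive_tool", "data": {
  "deltas": "15 0 0 -4 0; 15 0 0 -6 0; 15 0 0 -6 0; 50 0 0 -2 0; 50 0 0 -2 0; 50 0 0 -2 0; 50 0 0 40 0; 50 0 0 80 0; 50 0 0 130 0; 50 -30 0 155 0; 50 -50 0 155 0; 50 -50 0 155 0"
}}

```text
time_s: 14.65
position: [0.5779, -0.0467, 0.1917]
tcp_rot: [[0.999, 0.033, -0.001], [0.033, -0.999, -0.001], [-0.001, 0.001, -1.0]]
force: [-0.3, 0.4, -0.5]
opening: 0.573
grasp_force: 0.0
```

Run:
```python
from h import *
m=imaging.camera_model('wrist');s=bot.read_state();print(s['position'],s['opening'],s['force'])
snap('wrist','w4.png')
np.save('m4.npy',m,allow_pickle=True)
```

```text
[ 0.57788394 -0.04670277  0.19168608] 0.5730343985971457 [-0.30682882  0.36178507 -0.51686131]
```

View pics/w4.png

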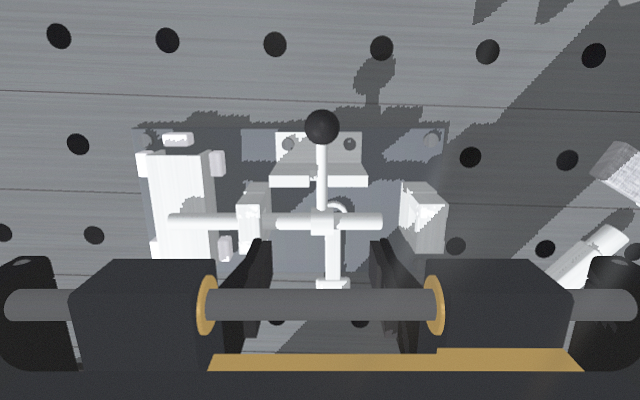

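The rod now lies over the channel. The knob is at (322,127) and the shank crosses the rail near its notch at (318,180). I'll check the handle angle from the ball's projection.

Run:
```python
from h import *
from rig import imaging
m=np.load('m4.npy',allow_pickle=True).item()
for xr in(541,544,547):
  for th in(1.0,1.1,1.3,1.45,1.57):
    P=[xr+85*np.sin(th),-45,55+85*np.cos(th)]
    print(xr,th,w2px('wrist',[np.array(P)/1000],m).round(1), 2*m['fx']*15/1000/( np.linalg.inv(m['T'])@[*np.array(P)/1000,1])[2])
im=cv2.imread('pics/w4.png').max(2)[100:155,295:350]
k=(im<60).astype(np.uint8);mm=cv2.connectedComponentsWithStats(k);i=1+mm[2][1:,4].argmax();print(mm[2][i],mm[3][i]+[295,100])
m3=np.load('m3.npy',allow_pickle=True).item()
z=cv2.imread('pics/w4.png')[100:240,255:385];cv2.imwrite('pics/w4z.png',cv2.resize(z,None,fx=4,fy=4,interpolation=cv2.INTER_CUBIC))
```

```text
541 1.0 [[320.4 158.9]] 40.6440836334804
541 1.1 [[320.6 151.5]] 39.7481718232754
541 1.3 [[320.8 140.5]] 37.83203405874825
541 1.45 [[320.9 135.3]] 36.353755648766814
541 1.57 [[320.9 133.1]] 35.1828328370928
544 1.0 [[320.6 154.9]] 40.78692536894453
544 1.1 [[320.7 147.6]] 39.88477510080158
544 1.3 [[321.  136.6]] 37.95576383889515
544 1.45 [[321.  131.7]] 36.467990317879746
544 1.57 [[321.  129.6]] 35.289816390112755
547 1.0 [[320.7 150.8]] 40.9307746666677
547 1.1 [[320.9 143.6]] 40.022320550330335
547 1.3 [[321.1 132.8]] 38.08030559183098
547 1.45 [[321.2 128. ]] 36.582945170884436
547 1.57 [[321.1 126. ]] 35.39745255630389
[ 10  10  35  34 504] [326.03571429 122.66865079]
```

View pics/w4z.png

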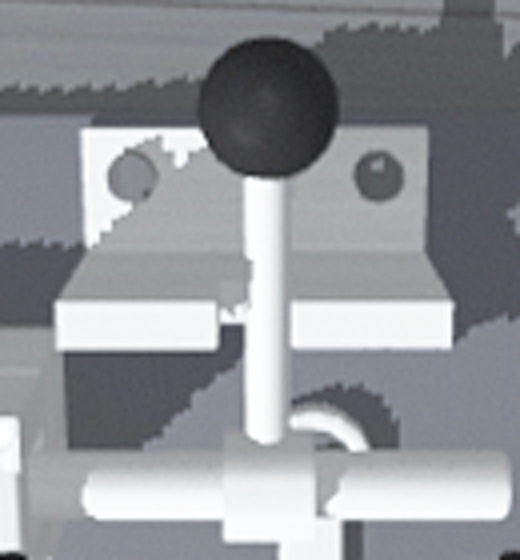

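```bash
python3 -c "
from rig import bot
print(bot.hand_in())"
```

```text
the job is handed in; nothing more can be done
None
```

I handed the job in at about 15 s of robot time: the channel is down in the nest, the bolt is slid about 64 mm across over it, and the handle is down in the keeper notch (close to 1.57 rad by the last wrist picture), with the arm clear; no verdict came back.

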